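# Nest the red aisle cone over the yellow one

### The job

Put the red marker cone away: lower it upright over the yellow cone that stands on the round black pad, keep hold of it until it is just about resting on that cone, then let go and leave it nested. Do not press it down, or the two jam tight, and do not push the yellow cone off its place on the pad. Leave the blue cone and the other yellow cone, which stands on the bare counter, where they are.

Things in the scene. Friction and masses are not known exactly. Their poses are not given: they have to be found in the camera images.
- red_cone_mid (a point): Red hollow marker cone, white band: 140 high, square foot 100 x 100 x 8; outer radius falls evenly from 38 above the foot to 18 at the closed flat top (44 across 28 below the top: grip there). Opening below 62 wide. About 160 g. Point: on the axis, half-way up (70 above underside); z is the axis, up. Just resting nested, it stands 41 higher than the yellow cone under it. All mm.
- yellow_cone_mid (a point): Yellow cone, same outer size and shape, loose, on the fixed round black pad (144 mm across, 12 mm high). The red cone goes over it. Point: on its axis, half-way up, 70 mm above its underside (82 mm above the counter); z is its axis, up.
- spare_cone_mid (a point): The other yellow cone, same size and look, standing on the bare counter: leave it alone. This point is on its axis, 70 mm above its underside.
- blue_cone_mid (a point): Blue cone of the same size, standing on the bare counter: leave it alone. This point is on its axis, 70 mm above its underside.
Mind the look-alikes: they are no part of the job. What is shaped like the part that bears yellow_cone_mid but green or pink is not meant.

How it is judged:
By the outcome, as a careful person would: the job done as asked, in the order asked, and still so for the second after the job is handed in, with the robot touching nothing.
It also fails if it takes over 40 s, if anything falls off the work surface, if the arm or the gripper's body presses on something with over 40 N, if the wrist force passes 120 N, or if a joint passes its speed limit or range.

### The arm

A 6-joint arm with a two-finger parallel gripper is mounted at the origin on the work surface. World frame = base frame: x ahead of the robot, y to its left, z up, the work surface at z = 0. Lengths are in mm, angles in rad, forces in N, time in s.
With the tool pointing down it reaches from about 275 to 825 mm from the base axis. Payload 4.9 kg.
Tool frame: the origin (TCP) lies at the very end of the fingers, on their centre line; the grasp point (between the pads) lies 19 mm behind it; z points along the fingers, y is the direction in which the jaws open and shut (so a half turn about z gives the same grasp; the last joint's range is limited). The gripper opens to 85 mm and grips with 20 to 120 N. Pads are 22 mm wide; open, the fingers measure 114 mm over their backs; the gripper's body (76 mm by 85 mm) begins 54 mm behind the grasp point. The pads swing forward as they close: fully open they stand 13 mm farther back than shut.
Start: joints at [-1.309, 0.326, -0.193, 1.052, 0, 1.437], TCP at [212.064, -507.491, 231.281] pointing down, gripper open.
Joint ranges: [-2.65, 2.65], [-0.97, 1.79], [-1.3, 1.35], [-1.93, 2.1], [-1.47, 1.37], [-3.14, 3.14]. Speed limits (rad/s): [2.57, 2.57, 3.14, 3.14, 3.14, 3.14].

### API

Orientations are given as [roll, pitch, yaw] about the fixed x, y, z axes, in that order (R = Rz(yaw) Ry(pitch) Rx(roll)).
In Python, from bench import bot, solve_ik, imaging gives the robot as it stands. Calls block until the motion is done:
- bot.move_ptp(position, orientation): joint-space move of the TCP to a pose.
- bot.movel(position, rot=None, max_speed=150, threshold=None): straight line of the TCP; rot=None keeps the orientation; max_speed is the mean speed in mm/s. With threshold (N) it stops when the force on the tool has changed by that much, and returns True; else False.
- bot.move_j(angles): joint-space move.
- bot.grip(opening, effort=None): opening from 0.0 (shut) to 1.0 (fully open); effort is the grip in N (None keeps the last); returns when the fingers have stopped.
- bot.dwell(seconds).
- solve_ik(position, orientation): joint angles nearest the present ones, or None.
- bot.get_state(): the state.
- imaging.capture(name): name is "scene" or "top" or "wrist"; returns the picture (400x640x3 uint8, blue, green, red); there is no depth.
- imaging.camera_model(name): a dict with "K" (3x3 intrinsics, pixels), "k1" (the pictures are not rectified: a ray, as slopes to the right and down, at radius r is drawn at 1 + k1 r^2 times it, then the intrinsics apply), "position" and "rotation" of the camera in the world. Camera axes: x right, y up, looking along -z (the intrinsics and any distortion apply to the point x, -y, -z); pixel columns grow to the right and rows downward; lengths in mm; the calibration is good to about 2 mm. A picture is of the moment at which its call begins: read the wrist's pose just before it. camera_model takes no time and is no camera call; for the wrist camera it gives the pose at the moment of the call.
A pose or a line that the arm cannot do raises bot.IKError and nothing moves.
- bot.sign_off(): hands the job in, once; it reports no verdict.
The state is a dict: "t": time; "qpos": joint angles; "joint_velocities": joint speeds; "effort": joint torques, N m; "tcp_pos": TCP position; "orientation": TCP orientation; "contact_force": force on the tool from outside, world axes, zero at the start; "wrist_torque": the same for the moment, N m; "opening": opening from 0.0 (shut) to 1.0 (fully open).
Only numpy, scipy, OpenCV 4.12 (cv2) and the standard library are available. Lean on these libraries where they do the work, as an engineer would, in place of code of your own. Each camera call takes 0.05 s, during which the arm holds its last target. There are 200 camera calls.

## Working session

There is one attempt and no reset: what is moved stays moved. The work goes in short steps, each a Python script; the robot and the scene stay as the last script left them, time stands still between calls to the robot, and variables do not carry over. Pictures are saved under pics/ and viewed, about 8 in all and at most 12, crops included, and the job is handed in when it is done.

```bash
mkdir -p pics; python3 - <<'E'
from bench import bot, imaging
import cv2,numpy as np
a=imaging.capture("scene");b=imaging.capture("top")
cv2.imwrite("pics/scene.png",a);cv2.imwrite("pics/top.png",b)
for n in("scene","top","wrist"):print(n,imaging.camera_model(n))
print(bot.get_state())
E
```

```text
scene {'K': array([[375.82521105,   0.        , 314.58096906],
       [  0.        , 375.82521105, 200.27840579],
       [  0.        ,   0.        ,   1.        ]]), 'k1': -0.03133902649361344, 'position': array([1220.01718334,  -34.88205615,  555.71405491]), 'rotation': array([ 0.94891613, -0.0167903 ,  1.5202566 ])}
top {'K': array([[470.79222631,   0.        , 319.09072624],
       [  0.        , 470.79222631, 195.10971814],
       [  0.        ,   0.        ,   1.        ]]), 'k1': 0.008664536013699391, 'position': array([ 398.04786961,  -11.08616454, 1043.87877006]), 'rotation': array([ 0.17120608, -0.01069217, -1.56686269])}
wrist {'K': array([[276.55402646,   0.        , 320.17962357],
       [  0.        , 276.55402646, 199.98982746],
       [  0.        ,   0.        ,   1.        ]]), 'k1': -0.03964965745618125, 'position': array([ 274.83339466, -480.97766998,  373.95481388]), 'rotation': array([-0.27533847,  0.00257126, -1.17502291])}
{'t': 0.1, 'qpos': array([-1.30918258e+00,  3.26877563e-01, -1.93498174e-01,  1.05200715e+00,
       -4.30949144e-06,  1.43660505e+00]), 'joint_velocities': array([-0.00043413, -0.00262549,  0.0019829 , -0.00044538, -0.00140814,
       -0.0001271 ]), 'effort': array([ 2.95069131e-04, -4.44238937e+01,  2.63038194e+01,  7.87201367e-03,
       -1.00375569e-04,  1.98711268e-05]), 'tcp_pos': array([ 211.92790795, -506.95277797,  230.57047256]), 'orientation': array([-3.14001978e+00, -2.07992751e-04,  3.95804861e-01]), 'contact_force': array([-0.22623166, -0.33968807, -0.56424883]), 'wrist_torque': array([-0.01675488,  0.04593001,  0.01201007]), 'opening': 1.0002793113284716}
```

View pics/scene.png

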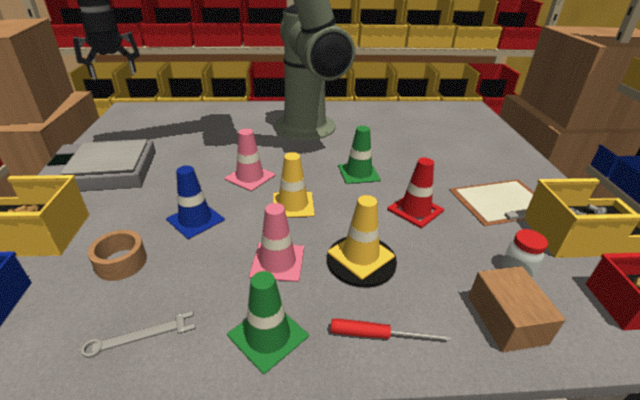

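View pics/top.png

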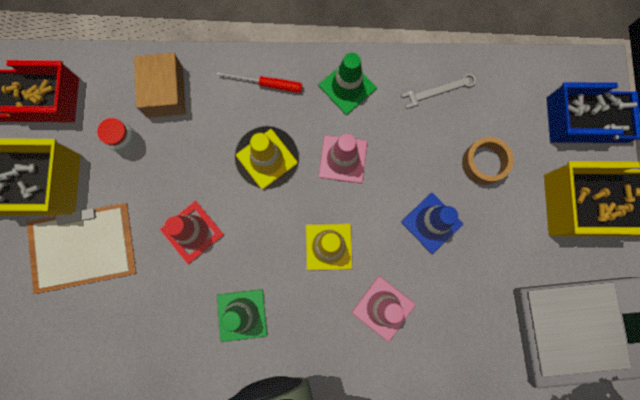

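The scene view shows the red cone at (420,190) and the yellow cone on the black pad at (364,235). In the top view they are at (190,230) and (265,158). The spare yellow is at top (328,246) and the blue at (433,222). Next I'll measure them by casting rays onto known planes.

```bash
cat > h.py <<'E'
import cv2,numpy as np
from scipy.spatial.transform import Rotation as R
from bench import bot,imaging,solve_ik
def cast(m,px,z):
    px=np.asarray(px,float).reshape(-1,1,2)
    D=np.array([m["k1"],0,0,0,0.])
    n=cv2.undistortPoints(px,m["K"],D,None,None,None)[:,0] if 0 else cv2.undistortPoints(px,m["K"],D)[:,0]
    d=R.from_euler("xyz",m["rotation"]).apply(np.c_[n[:,0],-n[:,1],-np.ones(len(n))])
    s=(z-m["position"][2])/d[:,2]
    return m["position"]+s[:,None]*d
def proj(m,P):
    c=R.from_euler("xyz",m["rotation"]).inv().apply(np.atleast_2d(P)-m["position"])
    c=c*[1,-1,-1]
    return cv2.projectPoints(c,np.zeros(3),np.zeros(3),m["K"],np.array([m["k1"],0,0,0,0.]))[0][:,0]
HUE=dict(red=(172,188),yellow=(22,34),blue=(108,128))
def blobs(im,col,amin=300):
    h=cv2.cvtColor(im,cv2.COLOR_BGR2HSV).astype(int);lo,hi=HUE[col];H=h[...,0]
    if hi>180:H=np.where(H<90,H+180,H)
    k=((H>=lo)&(H<=hi)&(h[...,1]>130)&(h[...,2]>50)).astype(np.uint8)
    n,l,s,c=cv2.connectedComponentsWithStats(k)
    return [(l==i) for i in range(1,n) if s[i,4]>=amin]
def foot(m,mask,z):
    v,u=np.nonzero(mask);P=cast(m,np.c_[u,v],z)[:,:2].astype(np.float32)
    return cv2.minAreaRect(P)
E
python3 - <<'E'
from h import *
im=imaging.capture("top");m=imaging.camera_model("top")
for c in HUE:
  for b in blobs(im,c):
    v,u=np.nonzero(b); print(c,b.sum(),u.mean().round(),v.mean().round(),foot(m,b,20 if c=="yellow" and v.mean()<200 else 8))
E
```

```text
red 2777 44.0 93.0 ((818.3504028320312, 626.7462768554688), (147.9976348876953, 180.90586853027344), 0.5303539037704468)
red 453 280.0 84.0 ((839.095458984375, 70.73015594482422), (102.1091537475586, 26.2679386138916), 79.61934661865234)
red 615 111.0 131.0 ((722.3931274414062, 451.66448974609375), (61.37440490722656, 64.02721405029297), 0.5129628777503967)
red 1660 190.0 232.0 ((496.6181335449219, 260.385986328125), (107.7985610961914, 99.411376953125), 40.98576354980469)
yellow 1946 266.0 158.0 ((662.2616577148438, 100.75370788574219), (115.29389190673828, 104.38253784179688), 38.102272033691406)
yellow 3218 47.0 177.0 ((613.1110229492188, 599.2969970703125), (171.03387451171875, 180.0039520263672), 0.480296790599823)
yellow 3423 580.0 199.0 ((572.591796875, -630.2720336914062), (215.66192626953125, 169.13868713378906), 89.85856628417969)
yellow 1810 328.0 246.0 ((463.39990234375, -42.43517303466797), (98.25533294677734, 98.75949096679688), 0.29466795921325684)
blue 2528 586.0 115.0 ((776.066650390625, -655.8529663085938), (212.87680053710938, 145.72817993164062), 89.75753784179688)
blue 1420 432.0 221.0 ((520.2307739257812, -274.69635009765625), (96.98175048828125, 106.15153503417969), 43.87596130371094)
```

```bash
python3 - <<'E'
from h import *
def look(c,yaw,tag):
    p=[c[0]-68*np.cos(yaw),c[1]-68*np.sin(yaw),330]
    bot.move_ptp(p,[np.pi,0,yaw]); bot.dwell(.3)
    m=imaging.camera_model("wrist");im=imaging.capture("wrist");cv2.imwrite(f"pics/{tag}.png",im);np.save(f"pics/{tag}.npy",m,allow_pickle=True)
    print(tag,m["position"],bot.get_state()["qpos"],bot.get_state()["t"],proj(m,[c[0],c[1],8]))
    for b in blobs(im,"red" if tag=="wr" else "yellow",1500):
        print(b.sum(),np.argwhere(b).mean(0),foot(m,b,8 if tag=="wr" else 20))
look((662,101),0.15,"wy")
look((497,260),0.48,"wr")
cv2.imwrite("pics/w.png",np.hstack([cv2.imread(f"pics/{t}.png")[:,120:520] for t in("wy","wr")]))
E
```

```text
wy [662.23046347 100.30724992 473.31692964] [ 2.84031544e-02  3.86636676e-01  1.45572583e-01  1.32979733e+00
 -7.70523560e-06  3.02049121e+00] 3.0417 [[320.01843897 122.02980855]]
6294 [125.07197331  34.07753416] ((578.99169921875, 573.2973022460938), (141.2391815185547, 182.92025756835938), 86.88855743408203)
2659 [122.86724332 321.00225649] ((657.5281982421875, 98.24581146240234), (102.59000396728516, 102.78863525390625), 37.635765075683594)
1757 [237.68298236 376.71542402] ((469.0025939941406, -37.20439147949219), (96.5976333618164, 96.51829528808594), 1.8594610691070557)
wr [498.02407727 259.33575537 473.0087465 ] [ 3.30901814e-01  1.71729499e-01 -1.45578368e-01  1.25395507e+00
 -5.88115640e-05  2.99399340e+00] 4.2417 [[319.81363321 122.31671565]]
2119 [122.43369514 319.05710241] ((493.50408935546875, 259.6680603027344), (100.6619873046875, 100.13182067871094), 41.047584533691406)
```

View pics/w.png

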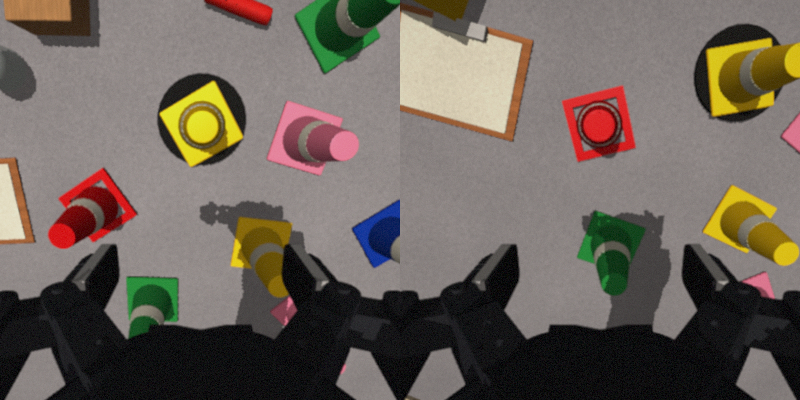

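The wrist crops show yellow on its pad at about (321,123) and red at (319,122). Both are almost directly below the camera, so foot and rim look concentric. I'll check the top discs, then grasp.

```bash
python3 - <<'E'
from h import *
for t,c,z in(("wy","yellow",12),("wr","red",0)):
    im=cv2.imread(f"pics/{t}.png");m=np.load(f"pics/{t}.npy",allow_pickle=True).item()
    for b in blobs(im,c,150):
        v,u=np.nonzero(b)
        if abs(u.mean()-320)<40 and abs(v.mean()-122)<30:
            cs,_=cv2.findContours(b.astype(np.uint8),cv2.RETR_CCOMP,cv2.CHAIN_APPROX_NONE)[:2]
            for k in cs:
                if len(k)<30: continue
                (x,y),r=cv2.minEnclosingCircle(k); M=cv2.moments(k)
                print(t,b.sum(),len(k),(x,y,r),cast(m,[[M["m10"]/M["m00"],M["m01"]/M["m00"]]],130+z)[0],foot(m,b,8+z)[:2],bool(0))
# top view: top discs by brightness not needed; scene-camera check via top edge of cone
im=imaging.capture("scene");m=imaging.camera_model("scene")
for c in("red","yellow"):
    for b in blobs(im,c,200):
        v,u=np.nonzero(b)
        if 340<u.mean()<450 and v.min()>150:
            k=v<v.min()+8; z=152 if c=="yellow" else 140
            print(c,"scene",u.mean(),v.min(),cast(m,[[ (u[k].min()+u[k].max())/2,v.min()]],z)[0])
E
```

```text
wy 2659 224 (322.0, 123.0, 44.64312744140625) [660.40033621  99.14180481 142.        ] ((657.5281982421875, 98.24581146240234), (102.59000396728516, 102.78863525390625)) False
wy 2659 134 (321.740478515625, 125.37396240234375, 23.84992218017578) [658.82890639  98.44524574 142.        ] ((657.5281982421875, 98.24581146240234), (102.59000396728516, 102.78863525390625)) False
wy 1181 118 (322.239990234375, 125.44000244140625, 20.014379501342773) [658.61747485  98.364638   142.        ] ((656.7158813476562, 96.98098754882812), (59.68377685546875, 60.69524383544922)) False
wr 2119 237 (319.4140625, 123.15625, 43.4824104309082) [495.83250786 260.20259778 130.        ] ((493.50408935546875, 259.6680603027344), (100.6619873046875, 100.13182067871094)) False
wr 2119 38 (299.0833435058594, 112.30555725097656, 8.289344787597656) [496.38334469 289.67791901 130.        ] ((493.50408935546875, 259.6680603027344), (100.6619873046875, 100.13182067871094)) False
wr 2119 179 (320.271240234375, 128.6620635986328, 27.63588523864746) [493.09428543 258.27968981 130.        ] ((493.50408935546875, 259.6680603027344), (100.6619873046875, 100.13182067871094)) False
wr 2119 39 (331.0, 104.0, 8.944372177124023) [524.64765966 257.17520855 130.        ] ((493.50408935546875, 259.6680603027344), (100.6619873046875, 100.13182067871094)) False
wr 1122 106 (319.4090881347656, 124.5, 19.509050369262695) [494.59592764 259.74617802 130.        ] ((493.52813720703125, 259.24139404296875), (60.18077850341797, 59.03205490112305)) False
red scene 423.1898496240602 157 [477.68304484 263.34413842 140.        ]
red scene 415.8259224219489 191 [614.91009246 205.58202253 140.        ]
red scene 359.9854260089686 319 [912.26162833  47.9223298  140.        ]
yellow scene 365.8421052631579 195 [643.35395599 101.23835308 152.        ]
yellow scene 360.91075268817207 238 [764.64191129  65.52852317 152.        ]
```

```bash
python3 - <<'E'
from h import *
x,y=494.3,259.6
bot.move_ptp([x,y,200],[np.pi,0,.48])
bot.movel([x,y,95],max_speed=100)
bot.dwell(.2);s=bot.get_state();print(s["tcp_pos"],s["orientation"],s["contact_force"])
bot.grip(0.0,40);bot.dwell(.2);s=bot.get_state();print(s["opening"],s["tcp_pos"],s["contact_force"])
bot.movel([x,y,300],max_speed=120);bot.dwell(.3)
s=bot.get_state();print(s["opening"],s["tcp_pos"],s["contact_force"],s["wrist_torque"],s["t"])
a=imaging.capture("wrist");b=imaging.capture("scene")
cv2.imwrite("pics/held.png",np.hstack([a[:,120:520],b[:,240:640]]))
E
```

```text
[494.66597006 259.72797903  95.53156862] [ 3.14144218e+00 -9.79975024e-04  4.79964333e-01] [-0.39474981  0.06588876 -0.27519651]
0.528502045767819 [494.60159847 259.55640687  95.66123739] [-1.67532165 -0.70216234  5.69688642]
0.5301994881440771 [494.21520262 259.58322704 299.80059051] [ 0.70094536 -0.72842715 -1.30649658] [ 0.01205459 -0.00959948 -0.0015632 ] 9.15
```

View pics/held.png

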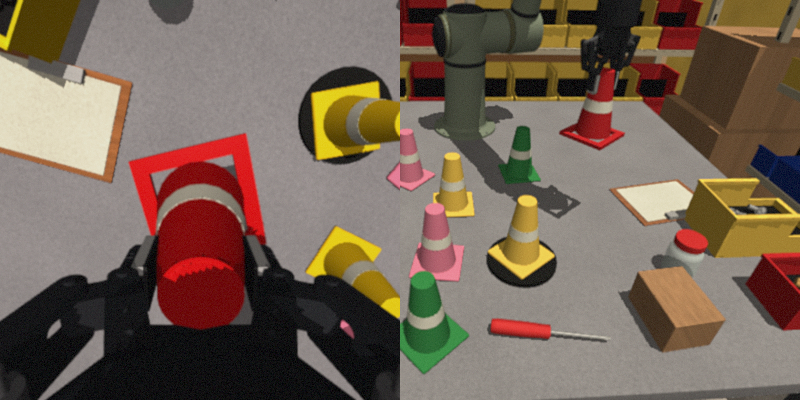

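Red is held upright: the foot is level in the scene crop at (592,133) and the top disc is centred in the wrist view. I'll move above yellow and check alignment before lowering.

```bash
python3 - <<'E'
from h import *
x,y=658.3,98.3
bot.move_ptp([x,y,320],[np.pi,0,.15])
bot.movel([x,y,255],max_speed=120);bot.dwell(.3)
s=bot.get_state();print(s["tcp_pos"],s["orientation"],s["contact_force"],s["opening"],s["t"])
p=s["tcp_pos"]
for n,zz in(("scene",None),("top",None)):
    im=imaging.capture(n);m=imaging.camera_model(n)
    fz=p[2]-95.6
    for b in blobs(im,"red",300):
        r=foot(m,b,fz)
        if abs(r[0][0]-x)<80 and abs(r[0][1]-y)<80: print(n,"redfoot",r,proj(m,[p[0],p[1],fz]))
    for b in blobs(im,"yellow",300):
        r=foot(m,b,20)
        if abs(r[0][0]-x)<80 and abs(r[0][1]-y)<80: print(n,"yfoot",r)
    if n=="scene": a=im[60:310,240:490]
    else: c=im[50:300,140:390]
cv2.imwrite("pics/over.png",cv2.resize(np.hstack([a,c]),(800,400)))
E
```

```text
[658.66524688  98.27876458 255.72459371] [ 3.14148524e+00 -1.21530075e-03  1.49950217e-01] [ 0.7331306   1.4534904  -1.17735555] 0.5282823979841105 11.1583
scene redfoot ((631.7841796875, 103.9950942993164), (144.51605224609375, 126.88213348388672), 21.38855743408203) [[367.71271112 196.14964752]]
scene yfoot ((661.628662109375, 97.17019653320312), (104.09733581542969, 107.37669372558594), 37.91921615600586)
top redfoot ((682.079345703125, 105.5196533203125), (46.81179428100586, 46.67808151245117), 1.7768797874450684) [[258.41436856 140.05517033]]
top redfoot ((652.3779296875, 94.24394989013672), (83.81673431396484, 103.3957290649414), 22.87260627746582) [[258.41436856 140.05517033]]
top yfoot ((634.2147216796875, 81.05904388427734), (51.37392044067383, 105.20499420166016), 32.06968307495117)
```

View pics/over.png

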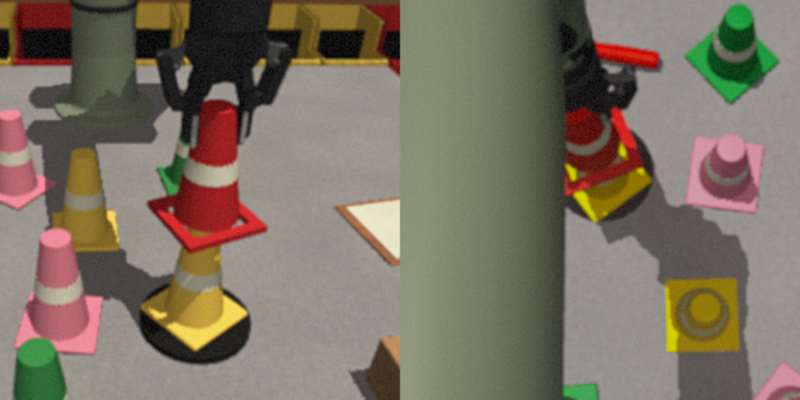

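Scene crop: red (209,180 scaled) hangs above yellow (195,290) and looks roughly coaxial, allowing for the camera tilt. I'll put numbers on it by comparing predicted and observed foot extremes in the scene view for both cones.

```bash
python3 - <<'E'
from h import *
p=bot.get_state()["tcp_pos"]
im=imaging.capture("scene");m=imaging.camera_model("scene")
def sq(c,a,z):
    a=np.radians(a+np.array([45,135,225,315]));return np.c_[c[0]+70.7*np.cos(a),c[1]+70.7*np.sin(a),0*a+z]
from scipy.optimize import least_squares
for col,c,a,z,lo in(("red",p[:2],22.1,p[2]-95.6,0),("yellow",(658.3,98.3),37.9,12,0)):
    bs=[b for b in blobs(im,col,200) if abs(np.nonzero(b)[1].mean()-365)<25 and abs(np.nonzero(b)[0].mean()-(190 if col=="red" else 250))<40]
    b=sum(bs)>0
    v,u=np.nonzero(b)
    obs=np.array([u.min()-.5,u.max()+.5,v.max()+.5])
    def pred(q,ang):
        A=proj(m,np.r_[sq(q,ang,z),sq(q,ang,z+8)]);return np.array([A[:,0].min(),A[:,0].max(),A[:,1].max()])
    r=least_squares(lambda q:pred(q[:2],q[2])-obs,[*c,a],x_scale=[10,10,5])
    print(col,"obs",obs,"pred",pred(c,a),"fit",r.x,r.cost)
    w=[]
    for row in range(v.min()+3,v.max()-25,3):
        uu=u[v==row]
        if len(uu)>8 : w.append((row,(uu.min()+uu.max())/2,len(uu)))
    ax=proj(m,[[c[0],c[1],zz] for zz in np.linspace(z,z+140,60)])
    print([(r,mm-np.interp(-r,-ax[:,1],ax[:,0])) for r,mm,n in w])
E
```

```text
red obs [332.5 406.5 217.5] pred [331.20837616 406.77115492 218.48245503] fit [657.92094453  98.93039926  17.78644589] 5.533385933582265e-26
[(175, np.float64(-0.2207835103795901)), (178, np.float64(-0.3598600522217339)), (181, np.float64(0.00127663229591235)), (184, np.float64(-5.137368902811488)), (187, np.float64(-7.27580308497221)), (190, np.float64(-4.414025158279287))]
yellow obs [327.5 393.5 279.5] pred [326.57367652 395.39130921 280.07787339] fit [657.65176537  98.72025324  52.86466649] 1.5903486594847474e-18
[(242, np.float64(-2.114649064171374)), (245, np.float64(-3.2489179819360743)), (248, np.float64(-2.882971334238391)), (251, np.float64(-3.0168109989362506))]
```

```bash
python3 - <<'E'
from h import *
im=cv2.imread("pics/scene.png");m=imaging.camera_model("scene")
for col,c,z,v0 in(("yellow",(658.3,98.3),12,195),("red",(494.5,259.6),0,157)):
    b=sum(blobs(im,col,150))>0
    ax=proj(m,[[c[0],c[1],zz] for zz in np.linspace(z,z+140,60)])
    for row in range(v0+6,v0+34,4):
        uu=np.nonzero(b[row,340:450])[0]+340; uu=uu[abs(uu-ax[30,0])<28]
        print(col,row,len(uu),(uu.min()+uu.max())/2-np.interp(-row,-ax[:,1],ax[:,0]))
E
```

```text
yellow 201 19 -0.09154221483402125
yellow 205 16 -0.607748910850205
yellow 209 7 -3.6235757123088774
yellow 213 9 -2.639022442699286
yellow 217 5 -0.15408917052047855
yellow 221 7 -7.168776189812945
yellow 225 5 -6.683084002171142
red 163 16 0.46993218098668876
red 167 17 -0.17490605578154828
red 171 18 0.1810367311646246
red 175 20 0.03774186161678017
red 179 22 -0.10477482372743907
red 183 21 1.2534742103094914
red 187 6 3.6124900015691424
```

Both feet fit within 0.4 mm of each other, and the usable silhouette rows put yellow on the predicted axis. Lowering now.

```bash
python3 - <<'E'
from h import *
x,y=658.3,98.3
bot.movel([x,y,162],max_speed=60);bot.dwell(.3)
s=bot.get_state();print(s["tcp_pos"],s["contact_force"],s["opening"],s["t"])
z=162;f0=s["contact_force"]
h=bot.movel([x,y,148],max_speed=10,threshold=2.0)
s=bot.get_state();print(h,s["tcp_pos"],s["contact_force"],s["wrist_torque"],s["opening"],s["t"])
im=imaging.capture("scene");cv2.imwrite("pics/low.png",cv2.resize(im[90:310,240:490],(750,600)))
E
```

```text
[658.37106732  98.2791099  162.13924608] [ 0.7426411   0.4481395  -1.48089314] 0.5285330841067927 13.3083
True [658.26336775  97.94403351 148.63768435] [-0.35877285  0.33825231  3.70970939] [-0.04107361 -0.0160755   0.02048363] 0.5272749693025097 14.5167
```

View pics/low.png

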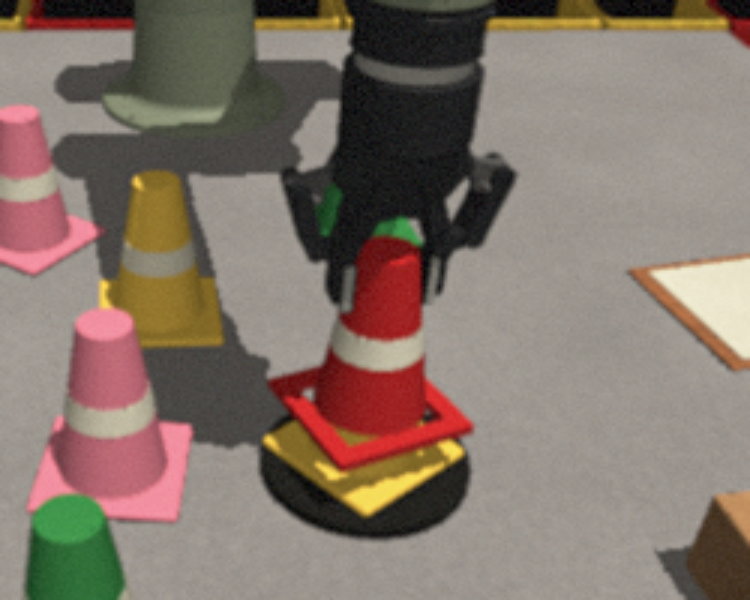

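Contact came at TCP z 148.6, against 148.5 predicted for the just-nested height. The picture shows red upright at (372,350), with its foot level above the yellow foot. I'll ease off a hair and let go.

```bash
python3 - <<'E'
from h import *
s=bot.get_state();p=s["tcp_pos"]
bot.movel([658.3,98.3,148.9],max_speed=10)
s=bot.get_state();print(s["tcp_pos"],s["contact_force"])
bot.grip(0.9);bot.dwell(.3)
s=bot.get_state();print(s["tcp_pos"],s["contact_force"],s["opening"])
bot.movel([658.3,98.3,330],max_speed=120)
yaw=.15;c=(658.3,98.3)
bot.move_ptp([c[0]-68*np.cos(yaw),c[1]-68*np.sin(yaw),360],[np.pi,0,yaw]);bot.dwell(.3)
m=imaging.camera_model("wrist");im=imaging.capture("wrist");b2=imaging.capture("scene")
for b in blobs(im,"red",150):
    v,u=np.nonzero(b)
    if abs(u.mean()-320)<40 and v.mean()<170: print(b.sum(),foot(m,b,61))
for b in blobs(im,"yellow",150):
    v,u=np.nonzero(b)
    if abs(u.mean()-320)<50 and v.mean()<170: print("y",b.sum(),foot(m,b,20))
cv2.imwrite("pics/end.png",np.hstack([im[:,120:520],b2[:,200:600]]))
print(bot.get_state()["t"])
E
```

```text
[658.12674255  98.2385606  148.64738922] [-0.15793469 -0.16372056  0.81373494]
[658.30322054  98.2867871  148.90267767] [ 0.31265242  0.363626   -0.36777195] 0.9002344467830775
1006 ((818.7019653320312, 73.11708068847656), (91.279052734375, 23.89368438720703), 80.10718536376953)
2464 ((657.2483520507812, 98.28854370117188), (104.38677215576172, 104.78950500488281), 21.865177154541016)
1297 ((657.076904296875, 97.82685852050781), (61.21367645263672, 60.26837921142578), 8.585587501525879)
18.0583
```

View pics/end.png

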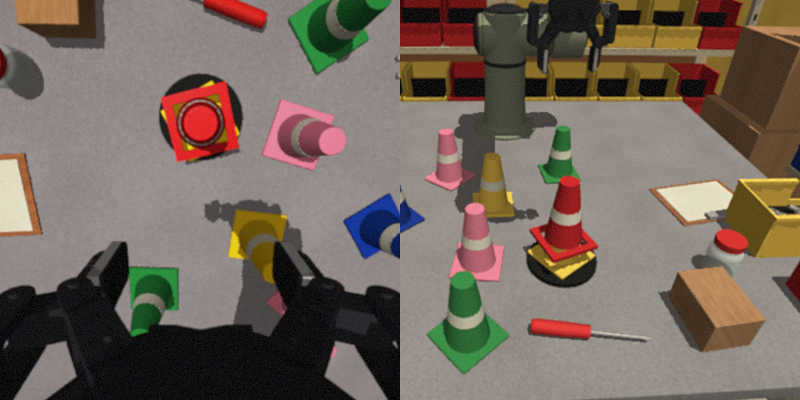

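Red stands upright and nested over yellow, centred on the pad at (200,122) in the wrist view. The other cones haven't moved and the gripper is clear. Handing in.

```bash
python3 -c "
from bench import bot
bot.dwell(.3);bot.sign_off()"
```

```text
the job is handed in; nothing more can be done
```

The red cone is nested upright over the yellow cone on the black pad, and I handed the job in at about 18.5 s. I gripped red near its top and lowered it until the force changed at TCP z 148.6 mm, where 148.5 was predicted for just resting. The upward force was about 3.7 N at that stop. I eased it to about 0.8 N, opened the gripper and backed away.

**Last checks:**
- **Centring:** after release, the wrist view put red at (657.2, 98.3) mm. Before the job, yellow's foot measured (657.5, 98.2) mm from the same camera, so yellow has moved little if at all. That is inferred from red's position, because red now covers most of yellow.
- **Other cones:** the blue cone was only partly in the final pictures. The spare yellow cone, and what could be seen of the blue one, look unmoved, though I did not re-measure either. The arm touched neither.

**Disagreements:** the fixed "top" camera's first foot fits for red and yellow were about 3–5 mm off, because the cone bodies stuck out past their feet, so I used the wrist view instead. Some rows in the scene-view outline check were off because of shading and I ignored them. The foot-corner fits in that view agreed to about 0.4 mm.

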